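# Set a cover disc to the bar and end stop of a locating jig

## Robot

A 6-joint arm with a two-finger parallel gripper is mounted at the origin on a cart in front of the work surface, level with it; the furniture and walls round the work are solid. World frame = base frame: x ahead of the robot, y to its left, z up, the work surface at z = 0. Lengths are in m, angles in rad, forces in N, time in s.
With the tool pointing down it reaches from about 0.35 to 0.775 m from the base axis. Payload 7.3 kg.
Tool frame: the origin (TCP) lies at the very end of the fingers, on their centre line; the grasp point (between the pads) lies 19 mm behind it (robot.hold_point_z is the distance from the TCP to the grasp point, in m); z points along the fingers, y is the direction in which the jaws open and shut (so a half turn about z gives the same grasp; the last joint's range is limited). The gripper opens to 92 mm and grips with 3 to 60 N. Pads are 19 mm wide; open, the fingers measure 130 mm over their backs; the gripper's body (75 mm by 190 mm) begins 47 mm behind the grasp point.
Start: joints at [-0.146, 0.342, 1.524, -0, 1.275, -0.146], TCP at [0.525, 0, 0.227] pointing down, gripper open.
Joint ranges: [-2.53, 2.53], [-0.77, 2.02], [0.04, 2.7], [-1, 4.14], [0.28, 2.66], [-3.11, 3.11]. Speed limits (rad/s): [2.57, 2.57, 3.14, 3.14, 3.14, 3.14].

## Interface

Orientations are given as [roll, pitch, yaw] about the fixed x, y, z axes, in that order (R = Rz(yaw) Ry(pitch) Rx(roll)).
In Python, from cell import monitor, viewer, robot gives the robot as it stands.
- The arm moves only by the tool move_arm, never from a script. Its argument "deltas" is a list of rows, each an object of numbers: "x", "y", "z": the shift along the tool's x, y, z in m; "wx", "wy", "wz": the turn, a rotation vector about the tool's x, y, z in degrees; "hand": the opening, from 0 (shut) to 1 (fully open). In form: [{"x": .., "y": .., "z": .., "wx": .., "wy": .., "wz": .., "hand": ..}, ...]. A call has 1 to 8 rows; each row is the pose to reach, as a shift and turn from the pose commanded when the call began, along the tool's axes at that moment; what a row does not reach only later rows make up. A row lasts 1/8 s, in which the tool goes at most 62.5 mm and 10.7 degrees, less where a joint would pass 70% of its speed; a pose out of reach is approached as far as the arm can. A call with a gripper value outside its range is refused whole. The fingers move at their own pace and stop on an object; "grip_force" is the grip in N (left out, the last holds). Time passes only in rows, so rows that repeat a pose let the fingers close. It gives the time, the measured TCP pose, the force and the opening at its end, in the units of the state.
- monitor.observe(): the state, without advancing time (a new reading comes with each control period).
- viewer.read_camera(name): name is "scene" or "side" or "wrist"; returns the picture (400x640x3 uint8, red, green, blue); there is no depth.
- viewer.camera_params(name): a dict with "camera_matrix" (3x3 intrinsics, pixels), "R" (3x3) and "t" (3): a world point X has camera coordinates R X + t. Camera axes: x right, y down, z forward; pixel columns grow to the right and rows downward; lengths in m; the calibration is good to about 2 mm. A picture is of the moment at which its call begins: read the wrist's pose just before it. camera_params takes no time and is no camera call; for the wrist camera it gives the pose at the moment of the call.
- robot.hand_in(): hands the job in, once; it reports no verdict.
The state is a dict: "time": time; "qpos": joint angles; "qvel": joint speeds; "joint_efforts": joint torques, N m; "tool_pos": TCP position; "tool_rot": TCP orientation; "contact_force": force on the tool from outside, world axes, zero at the start; "torque": the same for the moment, N m; "opening": finger opening in m.
Only numpy, scipy, OpenCV 4.12 (cv2) and the standard library are available. Lean on these libraries where they do the work, as an engineer would, in place of code of your own. Each camera call takes 0.05 s, during which the arm holds its last target. There are 200 camera calls.

## Task

Locate the studded cover disc in the jig for welding: turn it by its upright stud until its flat faces the alignment bar, slide it up until the flat lies flush along the bar, and press it home there with a light steady push of about 8 N for a second. Only then slide it along the bar to the end stop and press it into the corner in the same way, about 8 N on the bar and about 8 N on the stop at once for a second, and let go with the flat flush and the rim on the stop. Keep the disc flat on the base plate, never load the bar or the stop with more than 15 N, and leave the spanner, bracket and marker beside the jig alone.

Things in the scene. Friction and masses are not known exactly. Their poses are not given: they have to be found in the camera images.
- jig: Fixed dark steel base plate on the table, 210 x 210 x 8 mm. Origin: centre of its underside, on the table (z = 0). Its x axis points away from the robot to the alignment bar, y to the left to the end stop, z up. The disc rests on its top face, 8 mm above the origin.
- bar: Bright steel alignment bar screwed along the far side of the jig plate: 20 x 190 x 18 mm (x, y, z), 18 mm high above the plate (three sunk screws on top). Origin: middle of its flat working face (the face towards the robot) at plate level, i.e. 75 mm from the jig's origin along the jig's x; the axes are the jig's: the working face is the plane x = 0, the disc comes from the -x side.
- stop: Bright steel end stop on the left side of the jig plate: 50 x 18 x 18 mm (x, y, z), 18 mm high above the plate (two sunk screws on top). Origin: middle of its flat working face at plate level, at (38, 80) mm in the jig's x, y; the axes are the jig's: the working face is the plane y = 0, the disc comes from the -y side.
- disc: Loose aluminium cover disc lying on the jig plate, 90 mm diameter, 15 mm thick, about 0.3 kg, with one flat on its rim (51 mm long, 37 mm from the centre) and an upright stud. Origin: centre of its underside; x points from the centre square to the flat (flush on the bar: disc x = bar x), z up. Oiled plate: it slides at about 0.5 to 2 N. Located, its centre is 37 mm from the bar's face and 45 mm from the stop's.
- flat (a point): Middle of the disc's flat (on the face, at half the disc's thickness): 37 mm from the disc's centre along the disc's x.
- stud (a point): Point on the axis of the disc's copper-coloured welded stud, 25 mm above the disc's top face (48 mm above the table). The stud is a round pin, 12 mm diameter, 40 mm tall above the disc's top, 18 mm from the disc's centre along disc x (towards the flat). It can be gripped from above at any yaw; fingertips 5 mm or more above the disc's top clear the bar and the stop.
- spanner: Combination spanner, 172 x 27 x 6 mm, lying on the table along the right side of the jig. Origin: centre of its underside. Leave it alone.
- bracket: Folded sheet bracket, 40 x 60 x 38 mm, standing on the table off the near right corner of the jig. Origin: centre of its underside. Leave it alone.
- marker: Paint marker, 131 x 17 x 18 mm, lying on the table on the robot's side of the jig. Origin: centre of its underside. Leave it alone.
Not all that is in view belongs to the job. Of the things that look like the disc, the larger one is meant.

How it is judged:
By the outcome, as a careful person would: the job done as asked, in the order asked, and still so for the second after the job is handed in, with the robot touching nothing.
It also fails if it takes over 67 s, if anything falls off the work surface, if the arm or the gripper's body presses on something with over 40 N, if the wrist force passes 120 N, or if a joint passes its speed limit or range.

## Working session

There is one attempt and no reset: what is moved stays moved. The work goes in short steps, Python scripts to look and compute and a tool call to move; the robot and the scene stay as the last step left them, time stands still between calls to the robot, and variables do not carry over. Pictures are saved under pics/ and viewed, about 8 in all and at most 12, crops included, and the job is handed in when it is done.

Besides the shell and the picture viewer there is one more tool, called after "Emit:" by a JSON object that holds its "op" and its "data", one argument or row to a line. move_arm: Moves the arm, as the interface text tells. Its arguments: {"type":"object","properties":{"deltas":{"type":"array","items":{"type":"object","properties":{"x":{"type":"number"},"y":{"type":"number"},"z":{"type":"number"},"wx":{"type":"number"},"wy":{"type":"number"},"wz":{"type":"number"},"hand":{"type":"number"}}}},"grip_force":{"type":"number"}},"required":["deltas"]}

```bash
ls; mkdir -p pics; python3 - <<'E'
from cell import monitor, viewer, robot
import cv2,numpy as np
s=monitor.observe();print(s)
a=viewer.read_camera("scene");b=viewer.read_camera("wrist");c=viewer.read_camera("side")
for n,i in zip(("scene","wrist","side"),(a,b,c)):
    cv2.imwrite(f"pics/{n}0.png",i[:,:,::-1]); p=viewer.camera_params(n);print(n,p)
E
```

```text
pics
{'time': 0.0, 'qpos': array([-1.45987975e-01,  3.42737000e-01,  1.52497800e+00, -3.44232482e-06,
        1.27537684e+00, -1.45985989e-01]), 'qvel': array([ 0.00048273, -0.0023354 ,  0.0005264 ,  0.0007278 , -0.00052507,
       -0.0004768 ]), 'joint_efforts': array([ 7.61924657e-04, -4.31245601e+01, -2.44219762e+01,  7.17750052e-02,
        5.59406646e-02, -1.04314388e-04]), 'tool_pos': array([5.24617469e-01, 8.37579430e-05, 2.26051158e-01]), 'tool_rot': array([-3.14010893e+00, -2.14827156e-04,  1.57079519e+00]), 'contact_force': array([ 0.40629997, -0.33329657,  0.61262924]), 'torque': array([ 0.01271542, -0.04590421,  0.02989418]), 'opening': 0.09184566670036562}
scene {'camera_matrix': array([[379.91298584,   0.        , 319.39668793],
       [  0.        , 379.91298584, 199.31416802],
       [  0.        ,   0.        ,   1.        ]]), 'R': array([[ 0.83291835, -0.55330401,  0.01008455],
       [-0.24602578, -0.38655601, -0.88884519],
       [ 0.49569985,  0.73785441, -0.45809664]]), 't': array([-0.62608649,  0.01194822,  0.93435447])}
wrist {'camera_matrix': array([[285.86145098,   0.        , 322.14289615],
       [  0.        , 285.86145098, 200.96629199],
       [  0.        ,   0.        ,   1.        ]]), 'R': array([[ 9.99998888e-01, -9.39168312e-04, -1.15813894e-03],
       [-5.54337385e-04, -9.55201421e-01,  2.95955974e-01],
       [-1.38420843e-03, -2.95955003e-01, -9.55200880e-01]]), 't': array([-0.52417573, -0.03765689,  0.39136702])}
side {'camera_matrix': array([[431.83422535,   0.        , 324.09091572],
       [  0.        , 431.83422535, 203.97620271],
       [  0.        ,   0.        ,   1.        ]]), 'R': array([[ 0.88122066, -0.47238806,  0.01731116],
       [-0.26345788, -0.52121702, -0.81174058],
       [ 0.39247942,  0.71076181, -0.58376156]]), 't': array([-0.62500124, -0.01052117,  0.96931848])}
```

View pics/scene0.png

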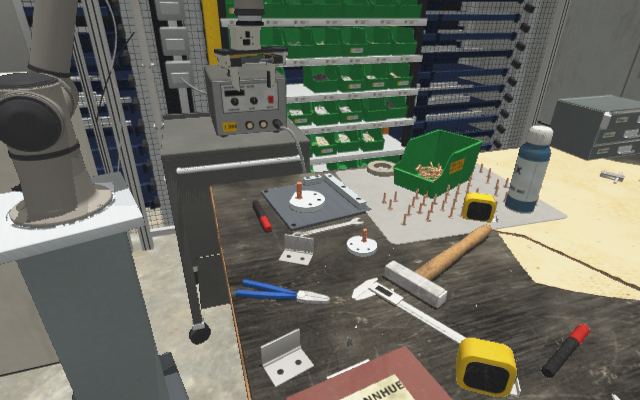

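View pics/wrist0.png

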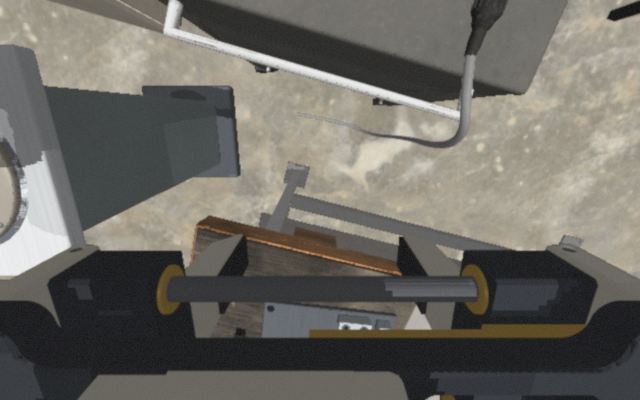

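```bash
python3 - <<'E'
import cv2
a=cv2.imread("pics/scene0.png")[150:280,230:400];b=cv2.imread("pics/side0.png")
cv2.imwrite("pics/c1.png",cv2.resize(a,None,fx=4,fy=4,interpolation=cv2.INTER_CUBIC)[:, :680])
cv2.imwrite("pics/c2.png",b)
E
```

```text
(no output)
```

View pics/c1.png

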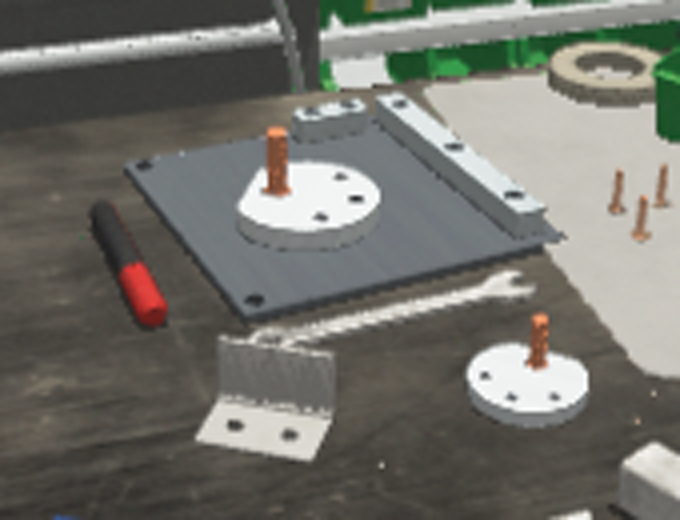

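View pics/c2.png

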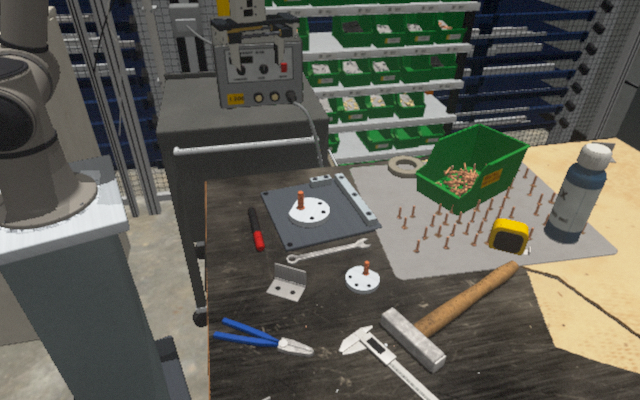

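```bash
cat > h.py <<'E'
import numpy as np
from cell import monitor, viewer, robot
def ray(n,uv,p=None):
    p=p or viewer.camera_params(n);R,t,K=p["R"],p["t"],p["camera_matrix"]
    d=R.T@np.linalg.solve(K,[uv[0],uv[1],1.]);return -R.T@t,d/np.linalg.norm(d)
def onz(n,uv,z,p=None):
    c,d=ray(n,uv,p);return c+d*(z-c[2])/d[2]
def tri(rs):
    A=sum(np.eye(3)-np.outer(d,d) for c,d in rs);b=sum((np.eye(3)-np.outer(d,d))@c for c,d in rs)
    return np.linalg.solve(A,b)
E
python3 - <<'E'
from h import *
np.set_printoptions(precision=4,suppress=True)
S=lambda u,v:(230+u/4,150+v/4)
for k,uv,z in [("nearL",S(125,168),.008),("nearR",S(245,318),.008),("farR",S(565,237),.008),("barR top near",S(517,208),.026),("barL top near",S(378,97),.026),
 ("studbase",S(275,190),.023),("studtop",S(277,128),.063),("disc c",S(312,195),.023),("flatA",S(238,210),.023),("flatB",S(268,165),.023),("bracket",S(275,400),.0),("spanL",S(255,340),.003),("spanR",S(530,285),.003),("markA",S(105,215),.009),("markB",S(153,315),.009)]: print(k,onz("scene",uv,z))
print("tri top",tri([ray("scene",S(277,128)),ray("side",(300,192))]))
E
```

```text
nearL [ 0.4295 -0.2117  0.008 ]
nearR [ 0.4033 -0.4138  0.008 ]
farR [ 0.6102 -0.4374  0.008 ]
barR top near [ 0.5869 -0.419   0.026 ]
barL top near [ 0.6101 -0.2381  0.026 ]
studbase [ 0.4806 -0.3164  0.023 ]
studtop [ 0.484  -0.3143  0.063 ]
disc c [ 0.4961 -0.3342  0.023 ]
flatA [ 0.4486 -0.3271  0.023 ]
flatB [ 0.4947 -0.2842  0.023 ]
bracket [ 0.3832 -0.479   0.    ]
spanL [ 0.4006 -0.429   0.003 ]
spanR [ 0.5621 -0.4636  0.003 ]
markA [ 0.3899 -0.2659  0.009 ]
markB [ 0.362  -0.3856  0.009 ]
tri top [ 0.4814 -0.318   0.0653]
```

Candidates for the disc in the scene view are the one on the jig at about (306,200) and a smaller one on the table at about (362,246). The jig disc is larger, and the crop confirms this. Its flat faces about 130° in world, the jig yaw is about -7°, and it needs to turn about -140°.

Emit:
{"op": "move_arm", "data": {
  "deltas": [
    {"x": -0.04, "y": -0.005, "z": 0.0, "wz": 7},
    {"x": -0.085, "y": -0.012, "z": 0.01, "wz": 14},
    {"x": -0.13, "y": -0.018, "z": 0.02, "wz": 21},
    {"x": -0.18, "y": -0.025, "z": 0.035, "wz": 28},
    {"x": -0.23, "y": -0.032, "z": 0.05, "wz": 35},
    {"x": -0.28, "y": -0.04, "z": 0.07, "wz": 42},
    {"x": -0.316, "y": -0.043, "z": 0.09, "wz": 47},
    {"x": -0.316, "y": -0.043, "z": 0.1, "wz": 47, "hand": 0.6}
  ],
  "grip_force": 40
}}

```text
schema error: expected keys x, y, z, wx, wy, wz, hand
```

```bash
python3 - <<'E'
from h import *
import cv2
s=monitor.observe();print(s["time"],s["tool_pos"],s["tool_rot"],s["qpos"],s["contact_force"])
p=viewer.camera_params("wrist");a=viewer.read_camera("wrist");np.savez("w1.npz",**p)
cv2.imwrite("pics/w1.png",a[:,:,::-1])
cv2.imwrite("pics/s1.png",viewer.read_camera("side")[:,:,::-1])
for X in ([.482,-.316,.063],[.482,-.316,.023],list(s["tool_pos"])):
  q=p["camera_matrix"]@(p["R"]@X+p["t"]);print(q[:2]/q[2])
E
```

```text
0.15 [5.24706778e-01 8.23602897e-05 2.26236804e-01] [-3.14051014e+00 -1.52090674e-04  1.57081830e+00] [-1.45963343e-01  3.42517272e-01  1.52477289e+00 -7.31370380e-06
  1.27539561e+00 -1.45983264e-01] [ 0.46649088  0.18810014 -0.54517397]
[293.86141863 391.45216164]
[296.2277089  368.38641553]
[322.58249674 248.3541924 ]
```

View pics/w1.png

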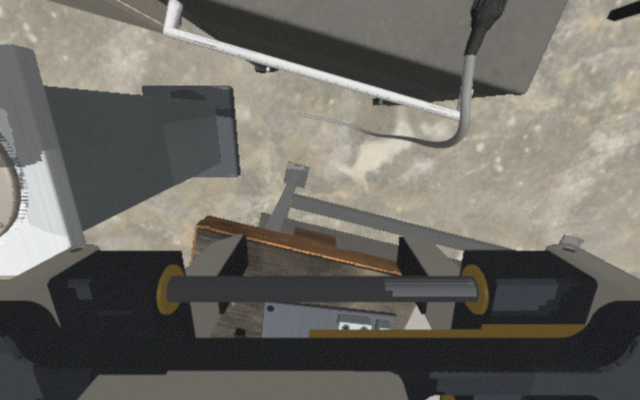

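The move was refused because every row needs all the keys, so the wrist picture is unchanged. I'll resend it complete.

Emit:
{"op": "move_arm", "data": {
  "deltas": [
    {"x": -0.04, "y": -0.005, "z": 0, "wx": 0, "wy": 0, "wz": 7, "hand": 1},
    {"x": -0.085, "y": -0.012, "z": 0.01, "wx": 0, "wy": 0, "wz": 14, "hand": 1},
    {"x": -0.13, "y": -0.018, "z": 0.02, "wx": 0, "wy": 0, "wz": 21, "hand": 0.6},
    {"x": -0.18, "y": -0.025, "z": 0.035, "wx": 0, "wy": 0, "wz": 28, "hand": 0.6},
    {"x": -0.23, "y": -0.032, "z": 0.05, "wx": 0, "wy": 0, "wz": 35, "hand": 0.6},
    {"x": -0.28, "y": -0.04, "z": 0.07, "wx": 0, "wy": 0, "wz": 42, "hand": 0.6},
    {"x": -0.316, "y": -0.043, "z": 0.09, "wx": 0, "wy": 0, "wz": 47, "hand": 0.6},
    {"x": -0.316, "y": -0.043, "z": 0.1, "wx": 0, "wy": 0, "wz": 47, "hand": 0.6}
  ],
  "grip_force": 40
}}

```text
time: 1.25
tool_pos: [0.481, -0.3181, 0.1252]
tool_rot: [-3.14, 0.0, 0.747]
contact_force: [0.3, 0.5, 0.9]
opening: 0.0549
```

```bash
python3 - <<'E'
from h import *
import cv2
p=viewer.camera_params("wrist");s=monitor.observe();a=viewer.read_camera("wrist");np.savez("w1.npz",**p)
print(s["time"],s["tool_pos"],s["tool_rot"],s["qpos"],s["contact_force"],s["opening"])
cv2.imwrite("pics/w2.png",a[:,:,::-1])
for X in ([.482,-.316,.063],[.482,-.316,.023],list(s["tool_pos"])):
  q=p["camera_matrix"]@(p["R"]@X+p["t"]);print(q[:2]/q[2])
E
```

```text
1.25 [ 0.48100537 -0.31810188  0.12517749] [-3.14032760e+00  4.20278935e-04  7.46758591e-01] [-7.17013612e-01  5.31290356e-01  1.51800790e+00 -3.18299480e-04
  1.09359713e+00  1.07170766e-01] [0.33059966 0.48811035 0.89128779] 0.05493157003836974
[320.48622751 211.55613438]
[320.78922345 197.57620469]
[321.18226214 248.68334985]
```

View pics/w2.png

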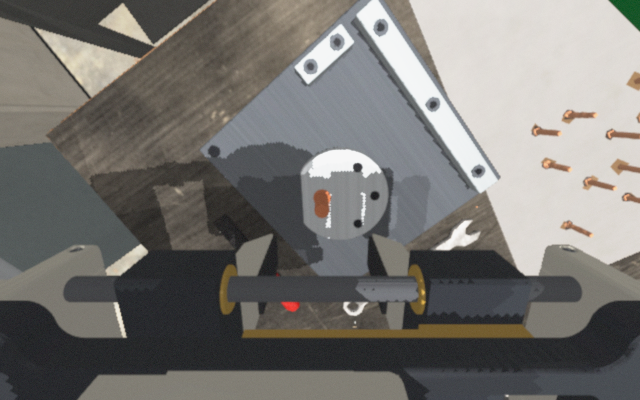

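The wrist view shows the stud at about (321,205), with the flat as the disc's near-vertical left edge at u≈302. The bar runs (380,0)–(480,190) and the stop is at about (324,52). I'll take precise values from masks.

```bash
python3 - <<'E'
from h import *
import cv2
np.set_printoptions(precision=4,suppress=True)
p=dict(np.load("w1.npz"));im=cv2.imread("pics/w2.png")
hsv=cv2.cvtColor(im,cv2.COLOR_BGR2HSV)
W=lambda uv,z:onz("wrist",uv,z,p)
m=((hsv[...,0]<18)&(hsv[...,1]>110)&(hsv[...,2]>60)).astype(np.uint8);m[:,:290]=0;m[:,350:]=0;m[:160]=0;m[240:]=0
v,u=np.nonzero(m);print("stud px",u.mean(),v.mean(),u.min(),u.max(),v.min(),v.max(),"at z.043",W((u.mean(),v.mean()),.043))
# bar: bright, colourless
b=((hsv[...,1]<40)&(hsv[...,2]>170)).astype(np.uint8);bb=np.zeros_like(b)
cs,_=cv2.findContours(b[:,:],cv2.RETR_EXTERNAL,cv2.CHAIN_APPROX_NONE)
for c in cs:
    if cv2.contourArea(c)>300:
        M=c.reshape(-1,2).mean(0);print(M,cv2.contourArea(c),cv2.boundingRect(c))
        q=np.array([W(x,.026)[:2] for x in c.reshape(-1,2).astype(float)],np.float32)
        r=cv2.minAreaRect(q*1000);print("   rect mm",r, cv2.boxPoints(r).tolist())
# flat edge: gradient per row
g=cv2.cvtColor(im,cv2.COLOR_BGR2GRAY).astype(int)
e=[]
for y in range(178,226,4):
    row=g[y,290:316];print(y,row.tolist())
E
```

```text
stud px 321.5057471264368 202.56896551724137 314 330 190 216 at z.043 [ 0.4835 -0.3156  0.043 ]
[125.4556 261.2444] 467.0 (106, 244, 41, 31)
   rect mm ((299.0975036621094, -216.7713165283203), (12.646111488342285, 52.51036071777344), 77.59801483154297) [[272.09698486328125, -217.30801391601562], [323.38201904296875, -228.58563232421875], [326.0980224609375, -216.234619140625], [274.81298828125, -204.95700073242188]]
[459.2155 236.9914] 495.0 (436, 220, 44, 30)
   rect mm ((542.7771606445312, -444.19207763671875), (42.984397888183594, 24.31610107421875), 0.6352460980415344) [[521.1514892578125, -432.2730407714844], [521.4210205078125, -456.5876770019531], [564.40283203125, -456.1111145019531], [564.13330078125, -431.7964782714844]]
[341.3598 164.7989] 1343.5 (301, 149, 80, 30)
   rect mm ((518.41455078125, -306.6180114746094), (26.256855010986328, 72.19151306152344), 44.29393768310547) [[483.8105773925781, -289.949951171875], [534.2247314453125, -341.62225341796875], [553.0185546875, -323.28607177734375], [502.6043701171875, -271.61376953125]]
[84.2362 58.8661] 2383.0 (39, 30, 95, 66
[... 1693 characters left out ...]
 62, 64, 66, 67, 66, 72, 99, 129, 138, 137, 141, 142, 141, 138, 137, 136, 137, 133, 114, 101]
206 [64, 65, 65, 64, 65, 63, 65, 67, 65, 64, 65, 68, 98, 128, 135, 138, 142, 139, 139, 137, 135, 139, 135, 137, 126, 99]
210 [63, 65, 68, 67, 67, 64, 63, 67, 67, 64, 64, 66, 84, 115, 135, 133, 137, 138, 141, 138, 136, 137, 139, 134, 118, 97]
214 [64, 65, 66, 66, 65, 67, 64, 64, 62, 66, 67, 64, 80, 110, 131, 136, 138, 141, 140, 138, 135, 136, 138, 138, 134, 119]
218 [65, 66, 66, 68, 66, 68, 61, 65, 68, 64, 62, 63, 71, 100, 131, 136, 138, 139, 140, 142, 138, 136, 138, 138, 139, 136]
222 [67, 65, 66, 64, 65, 64, 63, 64, 62, 64, 64, 65, 67, 93, 124, 135, 140, 138, 139, 140, 135, 138, 137, 138, 138, 135]
```

The stop rectangle measures 18.1 × 50.05 mm (true size 18 × 50), giving a jig yaw of -7.5° and an origin of (0.524, -0.318). The stud is at (0.4835, -0.3156), and the flat's normal is about 137°. I'll trim the position, descend and grip.

Emit:
{"op": "move_arm", "data": {
  "deltas": [
    {"x": 0.0035, "y": 0, "z": 0.02, "wx": 0, "wy": 0, "wz": -4, "hand": 0.6},
    {"x": 0.0035, "y": 0, "z": 0.045, "wx": 0, "wy": 0, "wz": -4, "hand": 0.6},
    {"x": 0.0035, "y": 0, "z": 0.07, "wx": 0, "wy": 0, "wz": -4, "hand": 0.6},
    {"x": 0.0035, "y": 0, "z": 0.088, "wx": 0, "wy": 0, "wz": -4, "hand": 0.6},
    {"x": 0.0035, "y": 0, "z": 0.094, "wx": 0, "wy": 0, "wz": -4, "hand": 0.6},
    {"x": 0.0035, "y": 0, "z": 0.094, "wx": 0, "wy": 0, "wz": -4, "hand": 0.6},
    {"x": 0.0035, "y": 0, "z": 0.094, "wx": 0, "wy": 0, "wz": -4, "hand": 0.6}
  ],
  "grip_force": 40
}}

```text
time: 2.17
tool_pos: [0.4852, -0.3137, 0.0338]
tool_rot: [3.14, -0.0, 0.821]
contact_force: [0.1, 0.1, 0.2]
opening: 0.055
```

```bash
python3 - <<'E'
from h import *
p=dict(np.load("w1.npz"))
a=onz("wrist",(300.9,178),.023,p);b=onz("wrist",(303.2,222),.023,p);d=a-b
print("flat normal deg",np.degrees(np.arctan2(d[1],d[0]))+90,"ends dist",np.linalg.norm(d),"mid",(a+b)/2)
E
```

```text
flat normal deg 134.40051733961047 ends dist 0.04388861373004357 mid [ 0.46773364 -0.30489205  0.023     ]
```

Emit:
{"op": "move_arm", "data": {
  "deltas": [
    {"x": 0, "y": 0, "z": 0.003, "wx": 0, "wy": 0, "wz": 2.5, "hand": 0.6},
    {"x": 0, "y": 0, "z": 0.003, "wx": 0, "wy": 0, "wz": 2.5, "hand": 0.3},
    {"x": 0, "y": 0, "z": 0.003, "wx": 0, "wy": 0, "wz": 2.5, "hand": 0.2},
    {"x": 0, "y": 0, "z": 0.003, "wx": 0, "wy": 0, "wz": 2.5, "hand": 0.1},
    {"x": 0, "y": 0, "z": 0.003, "wx": 0, "wy": 0, "wz": 2.5, "hand": 0},
    {"x": 0, "y": 0, "z": 0.003, "wx": 0, "wy": 0, "wz": 2.5, "hand": 0},
    {"x": 0, "y": 0, "z": 0.003, "wx": 0, "wy": 0, "wz": 2.5, "hand": 0}
  ],
  "grip_force": 40
}}

```text
time: 3.05
tool_pos: [0.4846, -0.3136, 0.0298]
tool_rot: [3.141, -0.0, 0.777]
contact_force: [-0.7, -0.6, 0.6]
opening: 0.0108
```

Emit:
{"op": "move_arm", "data": {
  "deltas": [
    {"x": 0, "y": 0, "z": 0, "wx": 0, "wy": 0, "wz": 8, "hand": 0},
    {"x": 0, "y": 0, "z": 0, "wx": 0, "wy": 0, "wz": 16, "hand": 0},
    {"x": 0, "y": 0, "z": 0, "wx": 0, "wy": 0, "wz": 24, "hand": 0},
    {"x": 0, "y": 0, "z": 0, "wx": 0, "wy": 0, "wz": 32, "hand": 0},
    {"x": 0, "y": 0, "z": 0, "wx": 0, "wy": 0, "wz": 40, "hand": 0},
    {"x": 0, "y": 0, "z": 0, "wx": 0, "wy": 0, "wz": 48, "hand": 0},
    {"x": 0, "y": 0, "z": 0, "wx": 0, "wy": 0, "wz": 56, "hand": 0},
    {"x": 0, "y": 0, "z": 0, "wx": 0, "wy": 0, "wz": 62, "hand": 0}
  ],
  "grip_force": 40
}}

```text
time: 4.05
tool_pos: [0.4847, -0.3136, 0.0298]
tool_rot: [3.142, -0.0, -0.309]
contact_force: [1.0, 0.6, 1.0]
opening: 0.0112
```

Emit:
{"op": "move_arm", "data": {
  "deltas": [
    {"x": 0, "y": 0, "z": 0, "wx": 0, "wy": 0, "wz": 8, "hand": 0},
    {"x": 0, "y": 0, "z": 0, "wx": 0, "wy": 0, "wz": 16, "hand": 0},
    {"x": 0, "y": 0, "z": 0, "wx": 0, "wy": 0, "wz": 24, "hand": 0},
    {"x": 0, "y": 0, "z": 0, "wx": 0, "wy": 0, "wz": 32, "hand": 0},
    {"x": 0, "y": 0, "z": 0, "wx": 0, "wy": 0, "wz": 40, "hand": 0},
    {"x": 0, "y": 0, "z": 0, "wx": 0, "wy": 0, "wz": 48, "hand": 0},
    {"x": 0, "y": 0, "z": 0, "wx": 0, "wy": 0, "wz": 56, "hand": 0},
    {"x": 0, "y": 0, "z": 0, "wx": 0, "wy": 0, "wz": 62, "hand": 0}
  ],
  "grip_force": 40
}}

```text
time: 5.05
tool_pos: [0.4846, -0.3137, 0.0298]
tool_rot: [-3.141, -0.0, -1.391]
contact_force: [-0.0, -0.8, 0.1]
opening: 0.012
```

Emit:
{"op": "move_arm", "data": {
  "deltas": [
    {"x": 0, "y": 0, "z": 0, "wx": 0, "wy": 0, "wz": 9, "hand": 0},
    {"x": 0, "y": 0, "z": 0, "wx": 0, "wy": 0, "wz": 18, "hand": 0},
    {"x": 0, "y": 0, "z": 0, "wx": 0, "wy": 0, "wz": 18, "hand": 0}
  ],
  "grip_force": 40
}}

```text
time: 5.42
tool_pos: [0.4846, -0.3136, 0.0298]
tool_rot: [-3.141, 0.0, -1.7]
contact_force: [0.3, 0.9, 0.3]
opening: 0.0108
```

```bash
python3 - <<'E'
from h import *
import cv2
s=monitor.observe();print(s)
p=viewer.camera_params("wrist");np.savez("w3.npz",**p)
w=viewer.read_camera("wrist")[:,:,::-1];cv2.imwrite("pics/w3.png",w)
a=viewer.read_camera("side")[:,:,::-1];cv2.imwrite("pics/s3.png",a)
c=cv2.resize(a[160:260,240:400],None,fx=4,fy=4,interpolation=cv2.INTER_CUBIC)
cv2.imwrite("pics/v3.png",np.vstack([w,c])[: ,:640][180:] )
E
```

```text
{'time': 5.425, 'qpos': array([-7.07150506e-01,  6.54353360e-01,  1.60335491e+00,  1.59970658e-04,
        8.83741611e-01,  2.56395592e+00]), 'qvel': array([ 0.00171069,  0.00136055,  0.00058563,  0.00180544, -0.00051428,
       -0.070837  ]), 'joint_efforts': array([ -0.15343964, -52.11160183, -18.46668363,  -0.11077645,
        -0.09795136,   0.87336129]), 'tool_pos': array([ 0.48462857, -0.31360736,  0.02978072]), 'tool_rot': array([-3.14140551e+00,  2.56636557e-05, -1.70041155e+00]), 'contact_force': array([0.30629853, 0.88137988, 0.28076922]), 'torque': array([ 0.15975063, -0.00796833, -0.01969786]), 'opening': 0.0107957214173776}
```

View pics/v3.png

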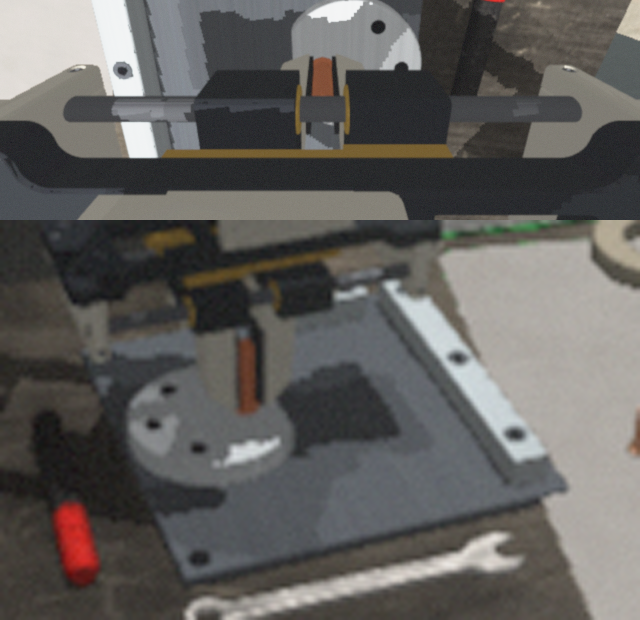

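The wrist view shows the disc held and turned. Its flat is the left edge at u≈292, v≈200–240, roughly parallel to the bar's edge at u≈150. I'll measure both.

```bash
python3 - <<'E'
from h import *
import cv2
p=dict(np.load("w3.npz"));g=cv2.GaussianBlur(cv2.cvtColor(cv2.imread("pics/w3.png"),cv2.COLOR_BGR2GRAY),(3,3),0).astype(float)
def edge(v0,v1,u0,u1,z,sg):
    P=[];U=[]
    for v in range(v0,v1,2):
        d=sg*np.diff(g[v,u0:u1]);i=int(d.argmax());
        if 0<i<len(d)-1:
            w=np.clip(d[i-1:i+2],0,None);u=u0+i+.5+(w*[-1,0,1]).sum()/w.sum();U.append((v,round(u,1)));P.append(onz("wrist",(u,v),z,p)[:2])
    P=np.array(P,np.float32);f=cv2.fitLine(P,cv2.DIST_HUBER,0,.001,.001).ravel()
    print(U);a=np.degrees(np.arctan2(f[1],f[0]))%180;print("line angle",a,"normal",a-90,"pt",f[2:]);return f
b=edge(60,240,125,175,.026,-1)
f=edge(204,246,278,310,.023,1)
n=np.array([b[1],-b[0]]);print("gap",n@(b[2:]-f[2:]))
E
```

```text
[(60, np.float64(164.8)), (62, np.float64(172.6)), (64, np.float64(144.5)), (66, np.float64(146.7)), (68, np.float64(147.0)), (70, np.float64(147.2)), (72, np.float64(132.5)), (74, np.float64(128.2)), (76, np.float64(167.5)), (78, np.float64(158.5)), (80, np.float64(168.8)), (82, np.float64(159.8)), (84, np.float64(168.8)), (86, np.float64(168.5)), (88, np.float64(167.8)), (90, np.float64(169.5)), (92, np.float64(129.1)), (96, np.float64(126.5)), (98, np.float64(126.7)), (100, np.float64(127.4)), (102, np.float64(127.6)), (104, np.float64(127.8)), (106, np.float64(128.5)), (108, np.float64(129.0)), (110, np.float64(129.4)), (112, np.float64(129.6)), (114, np.float64(130.3)), (116, np.float64(130.3)), (118, np.float64(130.5)), (120, np.float64(130.8)), (122, np.float64(131.5)), (124, np.float64(131.7)), (126, np.float64(132.2)), (128, np.float64(132.5)), (130, np.float64(133.0)), (132, np.float64(133.4)), (134, np.float64(133.6)), (136, np.float64(134.3)), (138, np.float64(134.6)), (140, np.float64(135.2)), (142, np.float64(134.8)), (144, np.float64(135.5)), (146, np.float64(136.2)), 
[... 1035 characters left out ...]
6))]
line angle 69.682846 normal -20.317154 pt [ 0.57835805 -0.3964595 ]
[(204, np.float64(292.6)), (206, np.float64(292.4)), (208, np.float64(291.4)), (210, np.float64(291.3)), (212, np.float64(290.7)), (214, np.float64(290.7)), (216, np.float64(291.3)), (218, np.float64(291.3)), (220, np.float64(291.4)), (222, np.float64(291.5)), (224, np.float64(291.5)), (226, np.float64(291.5)), (228, np.float64(291.6)), (230, np.float64(291.6)), (232, np.float64(291.6)), (234, np.float64(291.7)), (236, np.float64(291.7)), (238, np.float64(292.3)), (240, np.float64(288.6)), (242, np.float64(283.6)), (244, np.float64(282.4))]
line angle 80.13508 normal -9.864922 pt [ 0.50066084 -0.33623844]
gap 0.09377302
```

```bash
python3 - <<'E'
from h import *
p=dict(np.load("w3.npz"))
for n,a,b,z in [("bar1",(126.9,96),(141.3,174),.026),("bar1",(126.9,96),(141.3,174),.008),("bar2",(126.6,190),(136.6,238),.026),("flat",(291.15,214),(291.75,236),.023)]:
    A=onz("wrist",a,z,p);B=onz("wrist",b,z,p);d=A-B;an=np.degrees(np.arctan2(d[1],d[0]))%180-90
    o=A[:2]-[.5243,-.3178];c,s=np.cos(np.radians(-7.5)),np.sin(np.radians(-7.5));print(n,z,an,"jig xy",o@[c,s],o@[-s,c],np.linalg.norm(d))
E
```

```text
bar1 0.026 -7.85188083128395 jig xy 0.06411962387713907 -0.09079758902226157 0.04225080731913732
bar1 0.008 -7.85188083128395 jig xy 0.07567680269710639 -0.09169839873052363 0.04694787197425223
bar2 0.026 -7.59013056037972 jig xy 0.07478721839370067 -0.03900057468653654 0.030707350385847453
flat 0.023 -7.853658129392699 jig xy -0.020854877219038965 -0.023005738027631884 0.014681258879264148
```

The flat is at -7.85°, against -7.6° to -7.85° for the bar, so they agree. The gap is about 96 mm by both the edge measurement and the stud position. In the tool axes, -y points to the bar and -x to the stop. I'll slide 90 mm first.

Emit:
{"op": "move_arm", "data": {
  "deltas": [
    {"x": 0, "y": -0.012, "z": 0, "wx": 0, "wy": 0, "wz": 0, "hand": 0},
    {"x": 0, "y": -0.025, "z": 0, "wx": 0, "wy": 0, "wz": 0, "hand": 0},
    {"x": 0, "y": -0.038, "z": 0, "wx": 0, "wy": 0, "wz": 0, "hand": 0},
    {"x": 0, "y": -0.051, "z": 0, "wx": 0, "wy": 0, "wz": 0, "hand": 0},
    {"x": 0, "y": -0.064, "z": 0, "wx": 0, "wy": 0, "wz": 0, "hand": 0},
    {"x": 0, "y": -0.077, "z": 0, "wx": 0, "wy": 0, "wz": 0, "hand": 0},
    {"x": 0, "y": -0.087, "z": 0, "wx": 0, "wy": 0, "wz": 0, "hand": 0},
    {"x": 0, "y": -0.09, "z": 0, "wx": 0, "wy": 0, "wz": 0, "hand": 0}
  ],
  "grip_force": 40
}}

```text
time: 6.52
tool_pos: [0.5746, -0.3253, 0.0298]
tool_rot: [-3.141, -0.0, -1.701]
contact_force: [-1.6, 0.0, 4.1]
opening: 0.011
```

Emit:
{"op": "move_arm", "data": {
  "deltas": [
    {"x": 0, "y": -0.001, "z": 0, "wx": 0, "wy": 0, "wz": 0, "hand": 0},
    {"x": 0, "y": -0.002, "z": 0, "wx": 0, "wy": 0, "wz": 0, "hand": 0},
    {"x": 0, "y": -0.002, "z": 0, "wx": 0, "wy": 0, "wz": 0, "hand": 0}
  ],
  "grip_force": 40
}}

```text
time: 6.9
tool_pos: [0.5757, -0.3256, 0.0298]
tool_rot: [-3.142, 0.0, -1.702]
contact_force: [-0.9, 1.4, 2.0]
opening: 0.011
```

Emit:
{"op": "move_arm", "data": {
  "deltas": [
    {"x": 0, "y": -0.0005, "z": 0, "wx": 0, "wy": 0, "wz": 0, "hand": 0},
    {"x": 0, "y": -0.001, "z": 0, "wx": 0, "wy": 0, "wz": 0, "hand": 0},
    {"x": 0, "y": -0.001, "z": 0, "wx": 0, "wy": 0, "wz": 0, "hand": 0}
  ],
  "grip_force": 40
}}

```text
time: 7.28
tool_pos: [0.5768, -0.3258, 0.0298]
tool_rot: [-3.142, -0.0, -1.702]
contact_force: [-1.0, 0.5, 1.8]
opening: 0.0112
```

Emit:
{"op": "move_arm", "data": {
  "deltas": [
    {"x": 0, "y": -0.0005, "z": 0, "wx": 0, "wy": 0, "wz": 0, "hand": 0},
    {"x": 0, "y": -0.001, "z": 0, "wx": 0, "wy": 0, "wz": 0, "hand": 0},
    {"x": 0, "y": -0.001, "z": 0, "wx": 0, "wy": 0, "wz": 0, "hand": 0}
  ],
  "grip_force": 40
}}

```text
time: 7.65
tool_pos: [0.5779, -0.3259, 0.0298]
tool_rot: [-3.141, -0.0, -1.702]
contact_force: [-0.5, 0.7, 3.1]
opening: 0.0113
```

Emit:
{"op": "move_arm", "data": {
  "deltas": [
    {"x": 0, "y": -0.0005, "z": 0, "wx": 0, "wy": 0, "wz": 0, "hand": 0},
    {"x": 0, "y": -0.0005, "z": 0, "wx": 0, "wy": 0, "wz": 0, "hand": 0}
  ],
  "grip_force": 40
}}

```text
time: 7.9
tool_pos: [0.5783, -0.326, 0.0298]
tool_rot: [-3.141, -0.0, -1.702]
contact_force: [-1.7, 0.4, 3.1]
opening: 0.0112
```

Emit:
{"op": "move_arm", "data": {
  "deltas": [
    {"x": 0, "y": -0.0005, "z": 0, "wx": 0, "wy": 0, "wz": 0, "hand": 0},
    {"x": 0, "y": -0.0005, "z": 0, "wx": 0, "wy": 0, "wz": 0, "hand": 0}
  ],
  "grip_force": 40
}}

```text
time: 8.15
tool_pos: [0.5788, -0.326, 0.0298]
tool_rot: [-3.141, -0.0, -1.702]
contact_force: [-0.3, 0.9, 3.0]
opening: 0.0113
```

Emit:
{"op": "move_arm", "data": {
  "deltas": [
    {"x": 0, "y": -0.0005, "z": 0, "wx": 0, "wy": 0, "wz": 0, "hand": 0},
    {"x": 0, "y": -0.0005, "z": 0, "wx": 0, "wy": 0, "wz": 0, "hand": 0}
  ],
  "grip_force": 40
}}

```text
time: 8.4
tool_pos: [0.5793, -0.3261, 0.0298]
tool_rot: [-3.141, -0.0, -1.702]
contact_force: [-1.4, 0.3, 2.7]
opening: 0.0113
```

Emit:
{"op": "move_arm", "data": {
  "deltas": [
    {"x": 0, "y": -0.0003, "z": 0, "wx": 0, "wy": 0, "wz": 0, "hand": 0},
    {"x": 0, "y": -0.0003, "z": 0, "wx": 0, "wy": 0, "wz": 0, "hand": 0}
  ],
  "grip_force": 40
}}

```text
time: 8.65
tool_pos: [0.5795, -0.3261, 0.0298]
tool_rot: [3.142, 0.0, -1.702]
contact_force: [-1.6, 0.0, 3.4]
opening: 0.0108
```

Emit:
{"op": "move_arm", "data": {
  "deltas": [
    {"x": 0, "y": -0.0003, "z": 0, "wx": 0, "wy": 0, "wz": 0, "hand": 0},
    {"x": 0, "y": -0.0003, "z": 0, "wx": 0, "wy": 0, "wz": 0, "hand": 0}
  ],
  "grip_force": 40
}}

```text
time: 8.9
tool_pos: [0.5796, -0.3261, 0.0298]
tool_rot: [3.141, 0.0, -1.702]
contact_force: [-3.7, 0.3, 5.4]
opening: 0.0112
```

Emit:
{"op": "move_arm", "data": {
  "deltas": [
    {"x": 0, "y": -0.0003, "z": 0, "wx": 0, "wy": 0, "wz": 0, "hand": 0},
    {"x": 0, "y": -0.0003, "z": 0, "wx": 0, "wy": 0, "wz": 0, "hand": 0}
  ],
  "grip_force": 40
}}

```text
time: 9.15
tool_pos: [0.5797, -0.326, 0.0298]
tool_rot: [3.141, 0.0, -1.702]
contact_force: [-4.4, 0.8, 4.9]
opening: 0.0112
```

Emit:
{"op": "move_arm", "data": {
  "deltas": [
    {"x": 0, "y": -0.0003, "z": 0, "wx": 0, "wy": 0, "wz": 0, "hand": 0},
    {"x": 0, "y": -0.0003, "z": 0, "wx": 0, "wy": 0, "wz": 0, "hand": 0}
  ],
  "grip_force": 40
}}

```text
time: 9.4
tool_pos: [0.5798, -0.326, 0.0298]
tool_rot: [3.14, 0.0, -1.702]
contact_force: [-5.0, 1.8, 6.0]
opening: 0.0109
```

Emit:
{"op": "move_arm", "data": {
  "deltas": [
    {"x": 0, "y": -0.0003, "z": 0, "wx": 0, "wy": 0, "wz": 0, "hand": 0},
    {"x": 0, "y": -0.0003, "z": 0, "wx": 0, "wy": 0, "wz": 0, "hand": 0}
  ],
  "grip_force": 40
}}

```text
time: 9.65
tool_pos: [0.5799, -0.326, 0.0298]
tool_rot: [3.14, 0.001, -1.702]
contact_force: [-6.4, 2.0, 6.2]
opening: 0.0111
```

```bash
python3 - <<'E'
from h import *
import cv2
a=viewer.read_camera("wrist");cv2.imwrite("pics/w4.png",a[:,:,::-1]);np.savez("w4.npz",**viewer.camera_params("wrist"))
for i in range(3):
  viewer.read_camera("side");s=monitor.observe();print(s["contact_force"],s["torque"],s["tool_rot"])
E
```

```text
[-5.85363391  1.20595405  7.35427952] [ 0.41408764  1.0558667  -0.03824402] [ 3.13959064e+00  5.87430426e-04 -1.70174125e+00]
[-6.77104558  0.31608291  6.33698035] [ 0.39144074  1.0672649  -0.08218846] [ 3.13958067e+00  6.12997646e-04 -1.70176024e+00]
[-6.23044429  1.30630574  6.86073949] [ 0.36143917  1.06988731 -0.03599427] [ 3.13954440e+00  6.11915164e-04 -1.70174218e+00]
```

Emit:
{"op": "move_arm", "data": {
  "deltas": [
    {"x": 0, "y": -0.0003, "z": 0, "wx": 0, "wy": 0, "wz": 0, "hand": 0},
    {"x": 0, "y": -0.0005, "z": 0, "wx": 0, "wy": 0, "wz": 0, "hand": 0},
    {"x": 0, "y": -0.0005, "z": 0, "wx": 0, "wy": 0, "wz": 0, "hand": 0}
  ],
  "grip_force": 40
}}

```text
time: 10.22
tool_pos: [0.5798, -0.326, 0.0298]
tool_rot: [3.139, 0.001, -1.702]
contact_force: [-7.5, 1.8, 7.9]
opening: 0.0116
```

```bash
python3 - <<'E'
from h import *
F=[]
for i in range(4):
  viewer.read_camera("side");s=monitor.observe();F.append(s["contact_force"])
print(np.mean(F,0),np.mean(F,0)@[.991,-.131,0],s["time"],s["tool_pos"],s["tool_rot"])
E
```

```text
[-8.10904903  1.20848692  7.66579266] -8.194379379784214 10.425 [ 0.57983485 -0.32597263  0.02977829] [ 3.13851847e+00  8.29119315e-04 -1.70177859e+00]
```

Emit:
{"op": "move_arm", "data": {
  "deltas": [
    {"x": 0, "y": -0.0002, "z": 0, "wx": 0, "wy": 0, "wz": 0, "hand": 0},
    {"x": 0, "y": -0.0002, "z": 0, "wx": 0, "wy": 0, "wz": 0, "hand": 0},
    {"x": 0, "y": -0.0002, "z": 0, "wx": 0, "wy": 0, "wz": 0, "hand": 0},
    {"x": 0, "y": -0.0002, "z": 0, "wx": 0, "wy": 0, "wz": 0, "hand": 0},
    {"x": 0, "y": -0.0002, "z": 0, "wx": 0, "wy": 0, "wz": 0, "hand": 0},
    {"x": 0, "y": -0.0002, "z": 0, "wx": 0, "wy": 0, "wz": 0, "hand": 0},
    {"x": 0, "y": -0.0002, "z": 0, "wx": 0, "wy": 0, "wz": 0, "hand": 0},
    {"x": 0, "y": -0.0002, "z": 0, "wx": 0, "wy": 0, "wz": 0, "hand": 0}
  ],
  "grip_force": 40
}}

```text
time: 11.42
tool_pos: [0.5799, -0.326, 0.0298]
tool_rot: [3.138, 0.001, -1.702]
contact_force: [-9.2, 2.0, 7.5]
opening: 0.0113
```

```bash
python3 - <<'E'
from h import *
import cv2
F=[];np.savez("w5.npz",**viewer.camera_params("wrist"))
w=viewer.read_camera("wrist")[:,:,::-1];cv2.imwrite("pics/w5.png",w)
for i in range(4):
  a=viewer.read_camera("side");s=monitor.observe();F.append(s["contact_force"])
cv2.imwrite("pics/s5.png",a[:,:,::-1])
print(np.mean(F,0),np.mean(F,0)@[.991,-.131,0],s["time"],s["tool_pos"],s["torque"])
c=cv2.resize(w[150:260,200:360],None,fx=4,fy=4,interpolation=cv2.INTER_CUBIC);cv2.imwrite("pics/v5.png",c)
E
```

```text
[-8.29330325  1.46815179  8.62310863] -8.410991402053707 11.675 [ 0.57987728 -0.32596236  0.02979257] [ 0.44122205  1.41949603 -0.04711874]
```

View pics/v5.png

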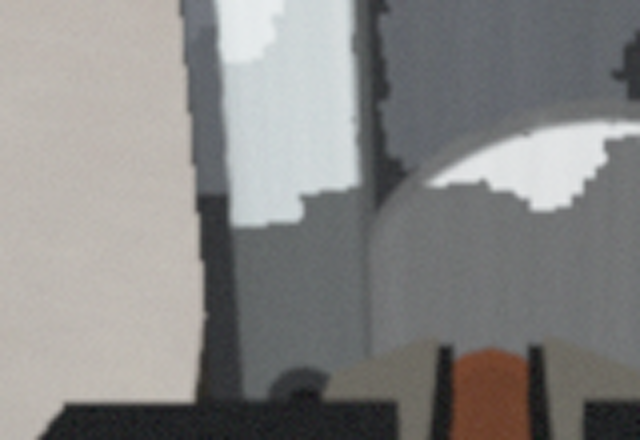

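The flat lies flush along the bar: in the crop the disc edge meets the face line at u≈368 with no wedge. The bar load held at about 8.2–8.4 N for over 1.2 s, and the moment about z is near zero, so contact is even. Next I'll ease off a little and slide towards the stop.

Emit:
{"op": "move_arm", "data": {
  "deltas": [
    {"x": 0, "y": 0.001, "z": 0, "wx": 0, "wy": 0, "wz": 0, "hand": 0},
    {"x": -0.003, "y": 0.001, "z": 0, "wx": 0, "wy": 0, "wz": 0, "hand": 0},
    {"x": -0.007, "y": 0.001, "z": 0, "wx": 0, "wy": 0, "wz": 0, "hand": 0},
    {"x": -0.011, "y": 0.001, "z": 0, "wx": 0, "wy": 0, "wz": 0, "hand": 0},
    {"x": -0.014, "y": 0.001, "z": 0, "wx": 0, "wy": 0, "wz": 0, "hand": 0},
    {"x": -0.016, "y": 0.001, "z": 0, "wx": 0, "wy": 0, "wz": 0, "hand": 0},
    {"x": -0.016, "y": 0.001, "z": 0, "wx": 0, "wy": 0, "wz": 0, "hand": 0}
  ],
  "grip_force": 40
}}

```text
time: 12.55
tool_pos: [0.5818, -0.3108, 0.0298]
tool_rot: [3.14, -0.001, -1.702]
contact_force: [-6.3, -2.0, 5.3]
opening: 0.0111
```

Emit:
{"op": "move_arm", "data": {
  "deltas": [
    {"x": -0.003, "y": 0.0003, "z": 0, "wx": 0, "wy": 0, "wz": 0, "hand": 0},
    {"x": -0.006, "y": 0.0003, "z": 0, "wx": 0, "wy": 0, "wz": 0, "hand": 0},
    {"x": -0.01, "y": 0.0003, "z": 0, "wx": 0, "wy": 0, "wz": 0, "hand": 0},
    {"x": -0.013, "y": 0.0003, "z": 0, "wx": 0, "wy": 0, "wz": 0, "hand": 0},
    {"x": -0.015, "y": 0.0003, "z": 0, "wx": 0, "wy": 0, "wz": 0, "hand": 0},
    {"x": -0.015, "y": 0.0003, "z": 0, "wx": 0, "wy": 0, "wz": 0, "hand": 0}
  ],
  "grip_force": 40
}}

```text
time: 13.3
tool_pos: [0.5838, -0.2958, 0.0298]
tool_rot: [3.141, -0.001, -1.702]
contact_force: [-4.7, -1.6, 4.6]
opening: 0.0113
```

Emit:
{"op": "move_arm", "data": {
  "deltas": [
    {"x": -0.001, "y": 0, "z": 0, "wx": 0, "wy": 0, "wz": 0, "hand": 0},
    {"x": -0.002, "y": 0, "z": 0, "wx": 0, "wy": 0, "wz": 0, "hand": 0},
    {"x": -0.002, "y": 0, "z": 0, "wx": 0, "wy": 0, "wz": 0, "hand": 0}
  ],
  "grip_force": 40
}}

```text
time: 13.68
tool_pos: [0.584, -0.294, 0.0298]
tool_rot: [3.141, -0.001, -1.702]
contact_force: [-5.6, -1.4, 4.8]
opening: 0.0111
```

Emit:
{"op": "move_arm", "data": {
  "deltas": [
    {"x": -0.0005, "y": 0, "z": 0, "wx": 0, "wy": 0, "wz": 0, "hand": 0},
    {"x": -0.001, "y": 0, "z": 0, "wx": 0, "wy": 0, "wz": 0, "hand": 0},
    {"x": -0.001, "y": 0, "z": 0, "wx": 0, "wy": 0, "wz": 0, "hand": 0}
  ],
  "grip_force": 40
}}

```text
time: 14.05
tool_pos: [0.5841, -0.2931, 0.0298]
tool_rot: [3.141, -0.001, -1.702]
contact_force: [-5.5, -1.6, 4.9]
opening: 0.0111
```

Emit:
{"op": "move_arm", "data": {
  "deltas": [
    {"x": -0.0005, "y": 0, "z": 0, "wx": 0, "wy": 0, "wz": 0, "hand": 0},
    {"x": -0.0005, "y": 0, "z": 0, "wx": 0, "wy": 0, "wz": 0, "hand": 0}
  ],
  "grip_force": 40
}}

```text
time: 14.3
tool_pos: [0.5842, -0.2926, 0.0298]
tool_rot: [3.141, -0.001, -1.702]
contact_force: [-5.0, -2.2, 4.9]
opening: 0.0112
```

Emit:
{"op": "move_arm", "data": {
  "deltas": [
    {"x": -0.0005, "y": 0, "z": 0, "wx": 0, "wy": 0, "wz": 0, "hand": 0},
    {"x": -0.0005, "y": 0, "z": 0, "wx": 0, "wy": 0, "wz": 0, "hand": 0}
  ],
  "grip_force": 40
}}

```text
time: 14.55
tool_pos: [0.5843, -0.2922, 0.0298]
tool_rot: [3.141, -0.001, -1.702]
contact_force: [-5.4, -1.8, 5.6]
opening: 0.0108
```

Emit:
{"op": "move_arm", "data": {
  "deltas": [
    {"x": -0.0005, "y": 0, "z": 0, "wx": 0, "wy": 0, "wz": 0, "hand": 0},
    {"x": -0.0005, "y": 0, "z": 0, "wx": 0, "wy": 0, "wz": 0, "hand": 0}
  ],
  "grip_force": 40
}}

```text
time: 14.8
tool_pos: [0.5843, -0.2916, 0.0298]
tool_rot: [3.141, -0.001, -1.702]
contact_force: [-4.7, -1.9, 5.6]
opening: 0.0112
```

Emit:
{"op": "move_arm", "data": {
  "deltas": [
    {"x": -0.0004, "y": 0, "z": 0, "wx": 0, "wy": 0, "wz": 0, "hand": 0},
    {"x": -0.0004, "y": 0, "z": 0, "wx": 0, "wy": 0, "wz": 0, "hand": 0}
  ],
  "grip_force": 40
}}

```text
time: 15.05
tool_pos: [0.5843, -0.2915, 0.0298]
tool_rot: [3.141, -0.001, -1.702]
contact_force: [-4.9, -3.5, 5.1]
opening: 0.0112
```

Emit:
{"op": "move_arm", "data": {
  "deltas": [
    {"x": -0.0004, "y": 0, "z": 0, "wx": 0, "wy": 0, "wz": 0, "hand": 0},
    {"x": -0.0004, "y": 0, "z": 0, "wx": 0, "wy": 0, "wz": 0, "hand": 0}
  ],
  "grip_force": 40
}}

```text
time: 15.3
tool_pos: [0.5843, -0.2915, 0.0298]
tool_rot: [3.141, -0.002, -1.702]
contact_force: [-5.0, -4.5, 4.0]
opening: 0.0111
```

Emit:
{"op": "move_arm", "data": {
  "deltas": [
    {"x": -0.0004, "y": -0.0003, "z": 0, "wx": 0, "wy": 0, "wz": 0, "hand": 0},
    {"x": -0.0008, "y": -0.0006, "z": 0, "wx": 0, "wy": 0, "wz": 0, "hand": 0},
    {"x": -0.0008, "y": -0.0006, "z": 0, "wx": 0, "wy": 0, "wz": 0, "hand": 0}
  ],
  "grip_force": 40
}}

```text
time: 15.68
tool_pos: [0.5844, -0.2914, 0.0299]
tool_rot: [3.14, -0.003, -1.702]
contact_force: [-7.8, -6.3, 5.8]
opening: 0.0113
```

```bash
cat > f.py <<'E'
from h import *
F=[]
for i in range(4):
  viewer.read_camera("side");s=monitor.observe();F.append(np.r_[s["contact_force"],s["torque"]])
f=np.mean(F,0)
print("bar",f[:3]@[.991,-.131,0],"stop",f[:3]@[.131,.991,0],f,s["time"],s["tool_pos"],s["tool_rot"])
E
python3 f.py
```

```text
bar -6.863132639671481 stop -7.2774143139495475 [-7.76058825e+00 -6.31763598e+00  5.27382994e+00 -8.61685300e-01
  1.39878460e+00 -7.09879056e-03] 15.875 [ 0.5844255  -0.29137425  0.02986135] [ 3.14022630e+00 -2.52674638e-03 -1.70189500e+00]
```

Emit:
{"op": "move_arm", "data": {
  "deltas": [
    {"x": -0.0004, "y": -0.0002, "z": 0, "wx": 0, "wy": 0, "wz": 0, "hand": 0},
    {"x": -0.0007, "y": -0.0004, "z": 0, "wx": 0, "wy": 0, "wz": 0, "hand": 0},
    {"x": -0.0007, "y": -0.0004, "z": 0, "wx": 0, "wy": 0, "wz": 0, "hand": 0}
  ],
  "grip_force": 40
}}

```text
time: 16.25
tool_pos: [0.5845, -0.2913, 0.0299]
tool_rot: [3.14, -0.003, -1.702]
contact_force: [-9.7, -7.4, 5.9]
opening: 0.0111
```

```bash
python3 f.py
```

```text
bar -8.519710185992912 stop -9.645395476882138 [-9.71394277e+00 -8.44890916e+00  6.47965157e+00 -1.15341566e+00
  1.71099169e+00  7.83003031e-03] 16.45 [ 0.58445752 -0.29130159  0.02991543] [ 3.13960915 -0.00322044 -1.70205614]
```

Emit:
{"op": "move_arm", "data": {
  "deltas": [
    {"x": 0, "y": 0, "z": 0, "wx": 0, "wy": 0, "wz": 0, "hand": 0},
    {"x": 0, "y": 0, "z": 0, "wx": 0, "wy": 0, "wz": 0, "hand": 0},
    {"x": 0, "y": 0, "z": 0, "wx": 0, "wy": 0, "wz": 0, "hand": 0},
    {"x": 0, "y": 0, "z": 0, "wx": 0, "wy": 0, "wz": 0, "hand": 0},
    {"x": 0, "y": 0, "z": 0, "wx": 0, "wy": 0, "wz": 0, "hand": 0},
    {"x": 0, "y": 0, "z": 0, "wx": 0, "wy": 0, "wz": 0, "hand": 0},
    {"x": 0, "y": 0, "z": 0, "wx": 0, "wy": 0, "wz": 0, "hand": 0},
    {"x": 0, "y": 0, "z": 0, "wx": 0, "wy": 0, "wz": 0, "hand": 0}
  ],
  "grip_force": 40
}}

```text
time: 17.45
tool_pos: [0.5845, -0.2913, 0.0299]
tool_rot: [3.14, -0.003, -1.702]
contact_force: [-10.0, -7.9, 6.1]
opening: 0.0113
```

```bash
python3 f.py; python3 - <<'E'
from h import *
import cv2
np.savez("w6.npz",**viewer.camera_params("wrist"))
w=viewer.read_camera("wrist")[:,:,::-1];cv2.imwrite("pics/w6.png",w)
a=viewer.read_camera("side")[:,:,::-1];cv2.imwrite("pics/s6.png",a)
E
```

```text
bar -8.535845983437541 stop -9.284099275505323 [-9.68257977e+00 -8.08847762e+00  5.99561968e+00 -1.19410624e+00
  1.68923452e+00  4.98179053e-04] 17.65 [ 0.58446214 -0.29129643  0.02990423] [ 3.13956773 -0.0032172  -1.70201423]
```

Emit:
{"op": "move_arm", "data": {
  "deltas": [
    {"x": 0.0008, "y": 0.0006, "z": 0, "wx": 0, "wy": 0, "wz": 0, "hand": 0},
    {"x": 0.0015, "y": 0.0012, "z": 0, "wx": 0, "wy": 0, "wz": 0, "hand": 0},
    {"x": 0.0018, "y": 0.0014, "z": 0, "wx": 0, "wy": 0, "wz": 0, "hand": 0},
    {"x": 0.0018, "y": 0.0014, "z": 0, "wx": 0, "wy": 0, "wz": 0, "hand": 0}
  ],
  "grip_force": 40
}}

```text
time: 18.25
tool_pos: [0.5843, -0.2914, 0.0298]
tool_rot: [-3.141, -0.001, -1.702]
contact_force: [-4.3, -3.9, 3.1]
opening: 0.0113
```

```bash
python3 f.py
```

```text
bar -3.435292405936343 stop -4.70479595257976 [-4.02375305 -4.21562493  3.50658757 -0.56069116  0.7592447  -0.05244353] 18.45 [ 0.58432196 -0.29142288  0.02980441] [-3.14130439e+00 -1.40111518e-03 -1.70188637e+00]
```

Emit:
{"op": "move_arm", "data": {
  "deltas": [
    {"x": 0.0005, "y": 0.0003, "z": 0, "wx": 0, "wy": 0, "wz": 0, "hand": 0},
    {"x": 0.0009, "y": 0.0004, "z": 0, "wx": 0, "wy": 0, "wz": 0, "hand": 0},
    {"x": 0.0009, "y": 0.0004, "z": 0, "wx": 0, "wy": 0, "wz": 0, "hand": 0}
  ],
  "grip_force": 15
}}

```text
time: 18.82
tool_pos: [0.5843, -0.2914, 0.0298]
tool_rot: [-3.141, -0.0, -1.702]
contact_force: [-1.6, -2.7, 1.8]
opening: 0.0113
```

```bash
python3 f.py
```

```text
bar 0.32299007765597193 stop -3.190230563329081 [-0.09791125 -3.20626053  2.13840436 -0.35199266  0.12040671  0.0232918 ] 19.025 [ 0.58432389 -0.29137137  0.02978211] [-3.14070532e+00 -2.91888543e-04 -1.70160246e+00]
```

Emit:
{"op": "move_arm", "data": {
  "deltas": [
    {"x": 0, "y": -0.0004, "z": 0, "wx": 0, "wy": 0, "wz": 0, "hand": 0},
    {"x": 0, "y": -0.0006, "z": 0, "wx": 0, "wy": 0, "wz": 0, "hand": 0},
    {"x": 0, "y": -0.0006, "z": 0, "wx": 0, "wy": 0, "wz": 0, "hand": 0}
  ],
  "grip_force": 15
}}

```text
time: 19.4
tool_pos: [0.5843, -0.2914, 0.0298]
tool_rot: [3.141, -0.0, -1.702]
contact_force: [-2.2, -3.9, 2.7]
opening: 0.0115
```

```bash
python3 f.py
```

```text
bar -2.660565230140804 stop -3.7456415156742215 [-3.12967147 -3.36594809  3.71954234 -0.38190516  0.56867019  0.0196263 ] 19.6 [ 0.58431247 -0.29138313  0.02976985] [ 3.14123553e+00  3.06623700e-07 -1.70172405e+00]
```

Light seating loads remain on both faces. I'll open the gripper and look.

Emit:
{"op": "move_arm", "data": {
  "deltas": [
    {"x": 0, "y": 0, "z": 0, "wx": 0, "wy": 0, "wz": 0, "hand": 0.2},
    {"x": 0, "y": 0, "z": 0, "wx": 0, "wy": 0, "wz": 0, "hand": 0.3},
    {"x": 0, "y": 0, "z": 0, "wx": 0, "wy": 0, "wz": 0, "hand": 0.4},
    {"x": 0, "y": 0, "z": 0, "wx": 0, "wy": 0, "wz": 0, "hand": 0.4},
    {"x": 0, "y": 0, "z": 0, "wx": 0, "wy": 0, "wz": 0, "hand": 0.4}
  ],
  "grip_force": 15
}}

```text
time: 20.23
tool_pos: [0.5846, -0.2913, 0.0297]
tool_rot: [-3.141, 0.0, -1.702]
contact_force: [0.1, -0.1, 0.8]
opening: 0.0367
```

Emit:
{"op": "move_arm", "data": {
  "deltas": [
    {"x": 0, "y": 0, "z": -0.015, "wx": 0, "wy": 0, "wz": 0, "hand": 0.4},
    {"x": 0, "y": 0, "z": -0.035, "wx": 0, "wy": 0, "wz": 0, "hand": 0.4},
    {"x": 0, "y": 0, "z": -0.06, "wx": 0, "wy": 0, "wz": 0, "hand": 0.4},
    {"x": 0.01, "y": 0, "z": -0.09, "wx": 0, "wy": 0, "wz": 0, "hand": 0.4},
    {"x": 0.02, "y": 0, "z": -0.12, "wx": 0, "wy": 0, "wz": 0, "hand": 0.4},
    {"x": 0.03, "y": 0, "z": -0.15, "wx": 0, "wy": 0, "wz": 0, "hand": 0.4},
    {"x": 0.03, "y": 0, "z": -0.15, "wx": 0, "wy": 0, "wz": 0, "hand": 0.4}
  ],
  "grip_force": 15
}}

```text
time: 21.1
tool_pos: [0.5817, -0.3226, 0.1838]
tool_rot: [-3.135, -0.003, -1.703]
contact_force: [-0.5, 0.1, -0.1]
opening: 0.0365
```

```bash
python3 - <<'E'
from h import *
import cv2
s=monitor.observe();print(s["time"],s["tool_pos"],s["contact_force"],s["opening"])
np.savez("w7.npz",**viewer.camera_params("wrist"))
w=viewer.read_camera("wrist")[:,:,::-1];cv2.imwrite("pics/w7.png",w)
a=viewer.read_camera("side")[:,:,::-1];cv2.imwrite("pics/s7.png",a)
cv2.imwrite("pics/v7.png",np.vstack([cv2.resize(w[0:260,160:480],None,fx=2,fy=2,interpolation=cv2.INTER_CUBIC)[:340],cv2.resize(a[165:230,250:410],None,fx=4,fy=4,interpolation=cv2.INTER_CUBIC)]))
E
```

```text
21.1 [ 0.58170959 -0.32263644  0.18377821] [-0.5127123   0.13981046 -0.0727427 ] 0.03645460620219488
```

View pics/v7.png

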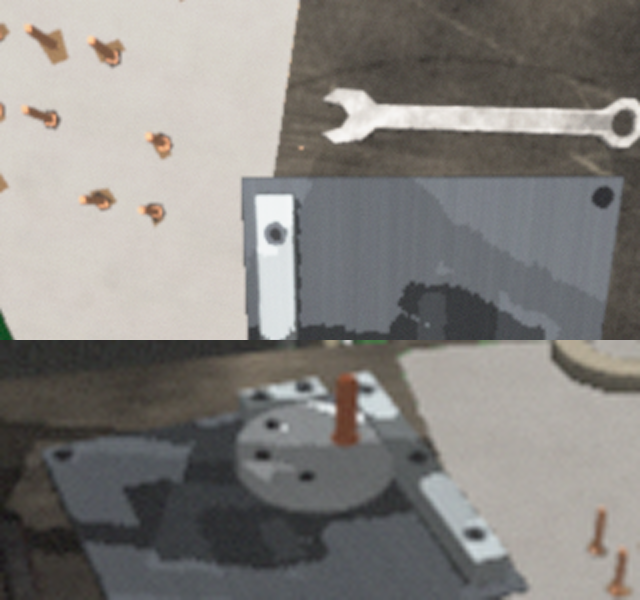

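Emit:
{"op": "move_arm", "data": {
  "deltas": [
    {"x": -0.04, "y": 0, "z": 0, "wx": 0, "wy": 0, "wz": 0, "hand": 0.4},
    {"x": -0.08, "y": 0, "z": 0, "wx": 0, "wy": 0, "wz": 0, "hand": 0.4},
    {"x": -0.12, "y": 0, "z": 0, "wx": 0, "wy": 0, "wz": 0, "hand": 0.4},
    {"x": -0.14, "y": 0, "z": 0, "wx": 0, "wy": 0, "wz": 0, "hand": 0.4},
    {"x": -0.14, "y": 0, "z": 0, "wx": 0, "wy": 0, "wz": 0, "hand": 0.4}
  ],
  "grip_force": 15
}}

```text
time: 21.82
tool_pos: [0.5989, -0.1812, 0.1792]
tool_rot: [3.141, 0.0, -1.7]
contact_force: [-0.0, -1.1, 1.1]
opening: 0.0367
```

```bash
python3 - <<'E'
from h import *
import cv2
s=monitor.observe();print(s["time"],s["tool_pos"])
np.savez("w8.npz",**viewer.camera_params("wrist"))
w=viewer.read_camera("wrist")[:,:,::-1];cv2.imwrite("pics/w8.png",w)
p=viewer.camera_params("wrist");q=p["camera_matrix"]@(p["R"]@[.584,-.291,.023]+p["t"]);u,v=(q[:2]/q[2]).astype(int);print(u,v)
y0,x0=max(v-75,0),max(u-80,0);print(x0,y0)
cv2.imwrite("pics/v8.png",cv2.resize(w[y0:y0+150,x0:x0+200],None,fx=4,fy=4,interpolation=cv2.INTER_CUBIC))
E
```

```text
21.825 [ 0.59885328 -0.18115867  0.17918773]
322 83
242 8
```

View pics/v8.png

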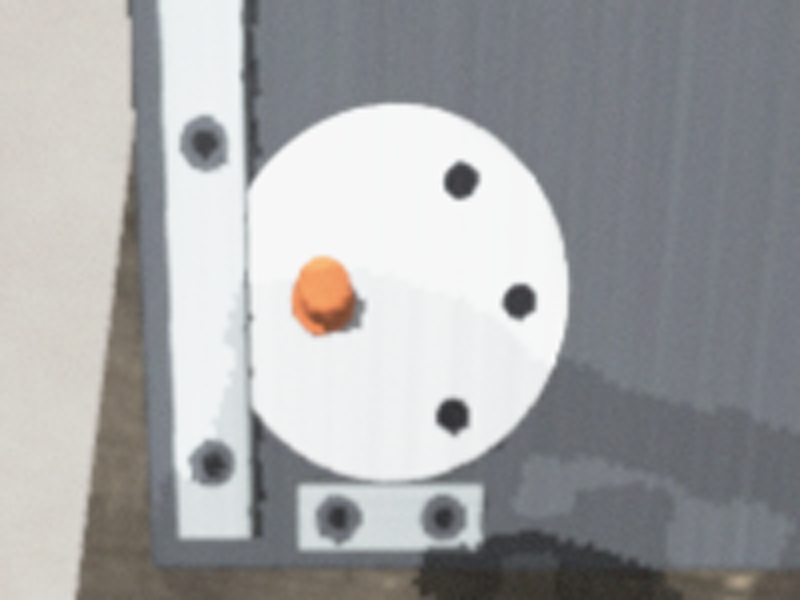

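```bash
python3 - <<'E'
from h import *
import cv2
p=dict(np.load("w8.npz"));g=cv2.cvtColor(cv2.imread("pics/w8.png"),cv2.COLOR_BGR2GRAY)
print(g[120:136,338:343].mean(1).round())
ey=np.array([.131,.991,0])
for dv in (127.5,128,128.5,129): print(dv,[round(float(onz("wrist",(340,dv),z,p)@ey*1000),2) for z in (.023,.026)])
print(monitor.observe()["contact_force"])
E
```

```text
[240. 240. 240. 240. 240. 240. 239. 227. 184. 187. 214. 216. 215. 213.
 214. 215.]
127.5 [-166.99, -167.14]
128 [-166.48, -166.63]
128.5 [-165.96, -166.12]
129 [-165.44, -165.61]
[-0.17144381  0.64651701 -0.0176886 ]
```

```bash
python3 - <<'E'
from h import *
import cv2
p=dict(np.load("w8.npz"));g=cv2.cvtColor(cv2.imread("pics/w8.png"),cv2.COLOR_BGR2GRAY).astype(int)
print("flat seam",g[60:100:8,298:310].tolist())
print("top rim",g[28:40,338:343].mean(1).round(),"stop far",g[138:152,338:343].mean(1).round())
v=np.arange(26,160)
pr=g[:,338:343].mean(1)
top=np.interp(175,pr[28:40],np.arange(28,40.));far=138+np.argmin(np.diff(pr[138:150]))+.5
ey=np.array([.131,.991,0]);Y=lambda v,z:onz("wrist",(340,v),z,p)@ey*1000
print(top,far,"rim bottom pred",Y(top,.023)+90,"stop face pred",Y(far,.026)-18,"measured seam",Y(127.5,.023),Y(129.5,.026))
E
```

```text
flat seam [[241, 241, 241, 240, 231, 197, 231, 247, 247, 247, 247, 247], [241, 240, 240, 240, 232, 194, 225, 247, 247, 247, 247, 247], [242, 241, 240, 240, 228, 168, 225, 247, 247, 247, 247, 247], [241, 240, 235, 223, 211, 174, 196, 240, 241, 243, 244, 243], [225, 221, 220, 218, 207, 172, 187, 237, 241, 242, 243, 243]]
top rim [126. 125. 125. 126. 125. 150. 236. 247. 247. 247. 247. 247.] stop far [213. 215. 214. 215. 215. 215. 207. 166. 119. 109. 105.  97.  98. 107.]
33.29302325581396 145.5 rim bottom pred -165.92939157067795 stop face pred -166.3750775351213 measured seam -166.99446848743122 -165.09293794248086
```

The stop seam looks the same as the flat/bar seam, and the predicted rim and stop face coincide within 0.5 mm, so the disc is seated. I'll hand in.

```bash
python3 -c "
from cell import robot
print(robot.hand_in())"
```

```text
the job is handed in; nothing more can be done
None
```

I turned the disc about 142° by its stud and slid it up until the flat lay on the bar. After pressing it there I slid it along the bar, pressed it into the corner, let go and handed in at about 22 s.

- **Bar press:** the wrist sensed about 8.2–8.4 N for over 1.2 s. The moment about z was near zero, so the flat bore evenly.
- **Corner press:** the wrist sensed about 8.5 N towards the bar and 9.3–9.6 N towards the stop for over 1.2 s. These readings include roughly 1–2.5 N of sliding drag, so the loads on the bar and the stop themselves are a little lower and not known exactly. No reading came near 15 N.
- **Release:** I eased the loads to about 3–4 N before opening. Lowering the grip briefly dropped the bar force to zero, so I restored it to about 2.7 N first. The tool moved about 0.3 mm as the fingers opened.
- **Final view:** the flat is flush along the bar and the rim is on the stop. Both seams look alike, and the predicted rim and stop face agree within 0.5 mm, about the limit of the images.
- **Disc flat on the plate:** I did not measure this directly. The tool tilted about 0.003 rad under load and its height stayed constant.
- **Other objects:** nothing touched the spanner, bracket or marker that I know of; the spanner was seen lying beside the jig after release. I did not check the bracket and marker again.

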